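Stow the parts tin in its bay

ROBOT

A 6-joint arm with a two-finger parallel gripper is mounted at the origin on the work surface. World frame = base frame: x ahead of the robot, y to its left, z up, the work surface at z = 0. Lengths are in m, angles in rad, forces in N, time in s.
With the tool pointing down it reaches from about 0.35 to 0.775 m from the base axis. Payload 7.3 kg.
Tool frame: the origin (TCP) lies at the very end of the fingers, on their centre line; the grasp point (between the pads) lies 19 mm behind it (robot.tcp_to_grasp is the distance from the TCP to the grasp point, in m); z points along the fingers, y is the direction in which the jaws open and shut (so a half turn about z gives the same grasp; the last joint's range is limited). The gripper opens to 92 mm and grips with 3 to 60 N. Pads are 19 mm wide; open, the fingers measure 130 mm over their backs; the gripper's body (75 mm by 190 mm) begins 47 mm behind the grasp point.
Start: joints at [1.156, 0.342, 1.524, -0, 1.275, -0.146], TCP at [0.139, 0.506, 0.227] pointing down, gripper open.
Joint ranges: [-2.53, 2.53], [-0.77, 2.02], [0.04, 2.7], [-1, 4.14], [0.28, 2.66], [-3.11, 3.11]. Speed limits (rad/s): [2.57, 2.57, 3.14, 3.14, 3.14, 3.14].

INTERFACE

Orientations are given as [roll, pitch, yaw] about the fixed x, y, z axes, in that order (R = Rz(yaw) Ry(pitch) Rx(roll)).
In Python, from cell import robot, eyes, finder gives the robot as it stands. The module is installed in compiled form; this text tells all that it offers.
- The arm moves only by the tool move_arm, never from a script. Its argument "motion" is a list of rows, each a list of 7 numbers: the closure in counts, from 0 (fully open) to 255 (shut), then the shift along the tool's x, y, z normalised to -1 to 1, where 1 is 0.02 m, then the turn, a rotation vector about the tool's x, y, z normalised to -1 to 1, where 1 is 6 degrees. In form: [[claw, x, y, z, ax, ay, az], ...]. A call has 1 to 12 rows; each row shifts and turns the commanded pose from where the row before left it, along the tool's axes as they then stand; what a row does not reach is not made up. A row lasts 1/8 s, in which the tool goes at most 62.5 mm and 10.7 degrees, less where a joint would pass 70% of its speed; a pose out of reach is approached as far as the arm can. A call with a number of a shift or a turn outside -1 to 1 is refused whole. A call with a gripper value outside its range is refused whole. The fingers move at their own pace and stop on an object; "newtons" is the grip in N (left out, the last holds). Time passes only in rows, so rows that do not move let the fingers close. It gives the time, the measured TCP pose, the force and the opening at its end, in the units of the state.
- robot.observe(): the state, without advancing time (a new reading comes with each control period).
- eyes.read_camera(name): name is "side" or "top"; returns (picture, depth): 480x640x3 uint8, red, green, blue; 480x640 float32, m along the optical axis (not along the pixel's ray), 0 where there is no reading.
- eyes.calibration(name): a dict with "K" (3x3 intrinsics, pixels), "k1" (the pictures are not rectified: a ray, as slopes to the right and down, at radius r is drawn at 1 + k1 r^2 times it, then the intrinsics apply), "position" and "orientation" of the camera in the world. Camera axes: x right, y up, looking along -z (the intrinsics and any distortion apply to the point x, -y, -z); pixel columns grow to the right and rows downward; lengths in m; the calibration is good to about 2 mm. A picture is of the moment at which its call begins. calibration takes no time and is no camera call.
- robot.hand_in(): hands the job in, once; it reports no verdict.
Trained networks look in the newest picture that a camera, given by its name, has taken for a name from the list of things; names that differ only in an ending like _2 or _b are one class to them, and where a whole thing is asked for, a point or a joint stands for the part that bears it (a point fixed in the world has none). Each returns a list of dicts, best first, with "p" (0 to 1); they miss things now and then, are a little off and sometimes report something else, mostly with a low value. They report only what shows in the picture. A call takes as long as a camera call. They do not tell look-alikes from the thing itself.
- finder.recognise(camera, label): "centre" ([x, y, z] in m, in the coordinates of the camera as it stood for that picture, good to about 4 mm: the middle of the surface that is visible of it).
- finder.place_of(camera, label): "centre" ([x, y, z] in m, in the coordinates of the camera as it stood for that picture, good to about 4 mm: a listed point, or the origin of a listed thing).
The state is a dict: "time": time; "qpos": joint angles; "qvel": joint speeds; "joint_efforts": joint torques, N m; "tool_pos": TCP position; "tool_rot": TCP orientation; "contact_force": force on the tool from outside, world axes, zero at the start; "torque": the same for the moment, N m; "opening": finger opening in m.
Only numpy, scipy, OpenCV 4.12 (cv2) and the standard library are available. Lean on these libraries where they do the work, as an engineer would, in place of code of your own. Each camera call takes 0.05 s, during which the arm holds its last target. There are 200 camera calls.

TASK

Shut the lid of the parts tin with your fingertips, then push the tin along the shelf, in between the two guide rails of its bay and right up against the stop at the far end. The raw rail edges scratch paint, so line the tin up before it goes in: neither the tin nor your hand may touch either rail. Only push: do not pick the tin up, and leave the other parts on the shelf where they lie.

Things in the scene. Friction and masses are not known exactly. Their poses are not given: they have to be found in the camera images.
- tin: Loose green-painted tin parts box: 90 mm along its x, 120 mm along its y, 50 mm high (57 with the lid shut, flush with the walls), 0.4 to 0.7 kg; slides under a few newtons. Origin: centre of its underside; z up, x from its near side to its hinge side. Starts before the bay's mouth, hinge side towards the bay, up to 35 mm off the bay's centre line and 0.22 rad askew.
- lid (a joint): Angle of the tin's lid, rad: 0 shut, 1.57 upright, 2.05 leaning fully back. Starts at 1.6 to 2.0. Hinge axis: along the tin's y at the top of its +x wall (x 45 mm, 50 mm up). The lid, 90 x 120 x 7 mm, 60 g, swings with under 1 N; slight friction keeps it where left when near upright; swung over the tin below about 1 rad it drops shut by itself.
- lid_edge (a point): Middle of the lid's free edge, 90 mm from the hinge axis, halfway through the lid's thickness.
- bay: Where the tin is stowed, fixed: a lane on the bare shelf between two guide rails, closed by a stop. Origin: on the shelf in the middle of the open mouth, level with the rails' near ends; x points down the lane, away from the robot, y to the left. Clear width 142 mm, 71 mm either side of the centre line. With the tin home, the tin's origin is 105 mm down the lane.
- rail_left: Left guide rail, an aluminium angle 165 mm long, 18 mm high; inner face at y = +71 mm of the bay, outer foot edge at y = +89 mm. Fixed. Its origin is the bay's origin.
- rail_right: Right guide rail, the same mirrored: inner face at y = -71 mm, outer foot edge at y = -89 mm. Fixed. Its origin is the bay's origin.
- stop: Steel stop angle across the far end of the lane, 26 mm high, with two round rubber buffers (at y = -38 and +38 mm) whose faces are 150 mm from the mouth; the tin's far wall comes up against them. Fixed. Its origin is the bay's origin.
- door_hinge: Bystander, not to be moved: chrome butt hinge lying opened flat, 74 x 78 mm, 9 mm thick at the knuckle. Origin: centre of its underside.
- switch_plate: Bystander, not to be moved: square black bakelite switch plate lying face up, 86 x 86 x 10 mm, with a toggle standing to 27 mm. Origin: centre of its underside.
- reflector: Bystander, not to be moved: white plastic reflector cone standing on its wide end, 84 mm across at the foot, 62 mm high. Origin: centre of its underside.
- coin_bezel: Bystander, not to be moved: cast zinc coin slot bezel lying face up, 48 x 76 mm, 15 mm high. Origin: centre of its underside.
- screwdriver: Bystander, not to be moved: screwdriver lying on the shelf, about 200 mm long. Origin: near its middle, on the shelf under it.
- screw_jar: Bystander, not to be moved: glass jar with a steel cap, 52 mm across, 65 mm high. Origin: centre of its underside.
- lamp_holder: Bystander, not to be moved: white porcelain lamp holder, 52 mm across, 40 mm high. Origin: centre of its underside.
Not all that is in view belongs to the job. Leave any brown or red look-alike of the tin alone.

How it is judged:
By the outcome, as a careful person would: the job done as asked, in the order asked, and still so for the second after the job is handed in, with the robot touching nothing.
It also fails if it takes over 72 s, if anything falls off the work surface, if the arm or the gripper's body presses on something with over 40 N, if the wrist force passes 120 N, or if a joint passes its speed limit or range.

## Working session

There is one attempt and no reset: what is moved stays moved. The work goes in short steps, Python scripts to look and compute and a tool call to move; the robot and the scene stay as the last step left them, time stands still between calls to the robot, and variables do not carry over. Pictures are saved under pics/ and viewed, and the job is handed in when it is done.

Besides the shell and the picture viewer there is one more tool, called after "Request:" in YAML: its name, and indented under it one key for each argument. move_arm: Moves the arm, as the interface text tells. Its arguments: {"type":"object","properties":{"motion":{"type":"array"},"newtons":{"type":"number"}},"required":["motion"]}

```bash
mkdir -p pics
cat > h.py <<'E'
import numpy as np, cv2
from cell import robot, eyes, finder
from scipy.spatial.transform import Rotation as R
def cam(n):
    c=eyes.calibration(n); o=np.array(c["orientation"],float)
    M=o if o.shape==(3,3) else (R.from_euler('xyz',o).as_matrix() if o.size==3 else None)
    return np.array(c["K"]),c["k1"],np.array(c["position"]),M
def cloud(n,d):
    K,k1,p,M=cam(n)
    v,u=np.mgrid[0:480,0:640]
    xd=(u-K[0,2])/K[0,0]; yd=(v-K[1,2])/K[1,1]
    x,y=xd.copy(),yd.copy()
    for _ in range(8):
        f=1+k1*(x*x+y*y); x=xd/f; y=yd/f
    P=np.stack([x*d,-y*d,-d],-1)
    W=P@M.T+p; W[d<=0]=np.nan
    return W
def shot(n,f):
    a,d=eyes.read_camera(n); cv2.imwrite(f"pics/{f}.png",a[:,:,::-1]); np.savez(f"{f}.npz",a=a,d=d); return a,d,cloud(n,d)
def place(n,l,fn=None):
    K,k1,p,M=cam(n); return [(np.round(M@np.array(r["centre"])+p,4).tolist(),round(r["p"],2)) for r in finder.place_of(n,l)]
E
python3 - <<'E'
from h import *
print(eyes.calibration("top"),eyes.calibration("side")); print(robot.observe())
for n in("top","side"):
    shot(n,n+"0")
    for l in ("tin","bay","lid_edge","stop"): print(n,l,place(n,l)[:3])
E
```

```text
{'K': array([[584.86174224,   0.        , 307.3807715 ],
       [  0.        , 584.86174224, 240.33707571],
       [  0.        ,   0.        ,   1.        ]]), 'k1': -0.07767895809150249, 'position': array([0.41706982, 0.02542224, 1.27225174]), 'orientation': array([ 0.09480475, -0.00285522, -1.57960081])} {'K': array([[522.77114147,   0.        , 321.84247194],
       [  0.        , 522.77114147, 245.71597805],
       [  0.        ,   0.        ,   1.        ]]), 'k1': -0.1514320110148884, 'position': array([0.40680357, 0.80248768, 0.7282661 ]), 'orientation': array([ 0.87245779,  0.00948376, -2.98912965])}
{'time': 0.0, 'qpos': array([ 1.15600531e+00,  3.42675735e-01,  1.52500850e+00, -1.46014555e-05,
        1.27536828e+00, -1.46005664e-01]), 'qvel': array([-0.00057801, -0.00042106,  0.00059011, -0.00069473,  0.00056275,
        0.00164626]), 'joint_efforts': array([ 2.08888869e-04, -4.31239307e+01, -2.44217670e+01,  7.17663788e-02,
        5.56269858e-02, -1.25376000e-04]), 'tool_pos': array([0.13924423, 0.50578815, 0.22607231]), 'tool_rot': array([-3.14014629e+00, -1.98577411e-04,  2.87281142e+00]), 'contact_force': array([-0.49299895,  0.46236614, -0.23169563]), 'torque': array([-0.02516341,  0.03623067,  0.06599794]), 'opening': 0.0918035107034726}
top tin [([0.4928, -0.3628, 0.0008], 0.93), ([0.5271, 0.0053, -0.0024], 0.91), ([0.3371, 0.0812, 0.0023], 0.74)]
top bay [([0.4871, 0.2074, 0.0015], 0.21)]
top lid_edge [([0.4863, -0.4107, 0.053], 0.91), ([0.5877, 0.0481, 0.136], 0.88), ([0.365, 0.1216, 0.0522], 0.73)]
top stop []
side tin [([0.4911, -0.3628, -0.0042], 0.98), ([0.3366, 0.0864, 0.001], 0.96), ([0.5286, 0.0084, 0.0], 0.58)]
side bay [([0.61, 0.3568, 0.0043], 0.39)]
side lid_edge [([0.4792, -0.4093, 0.0515], 0.79), ([0.59, 0.0497, 0.1346], 0.73), ([0.3667, 0.1195, 0.052], 0.62)]
side stop []
```

View pics/top0.png

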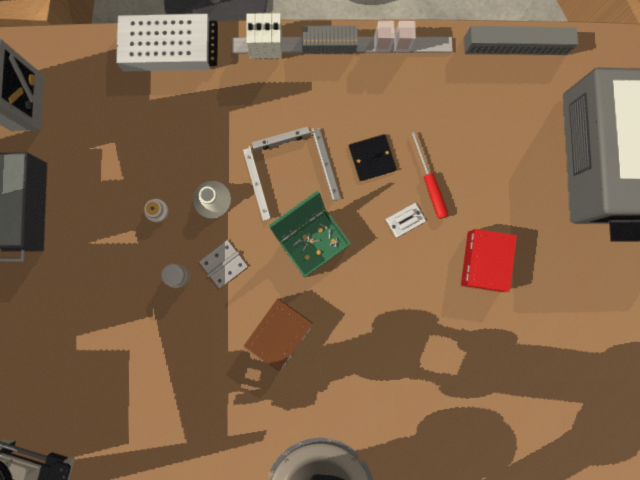

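View pics/side0.png

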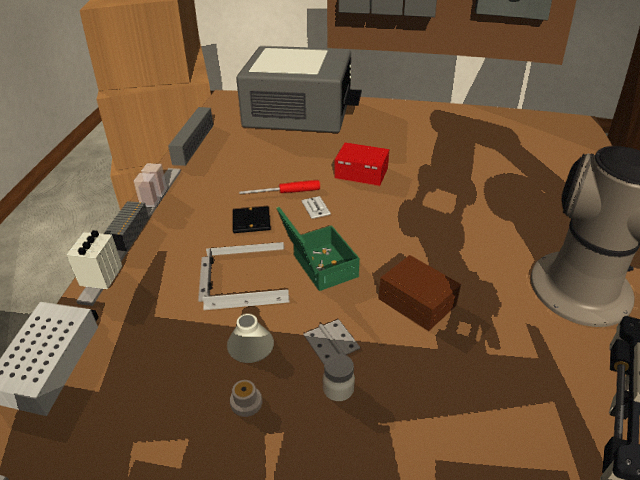

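Candidates in the top picture are the green open box (314,240), the brown box (278,333) and the red box (490,260). Only the green one has its lid open and stands before the bay mouth. The rails are at (257,185) and (327,165), with the stop at (282,138).

Run:
```python
from h import *
z=np.load("top0.npz"); a=z["a"]; W=cloud("top",z["d"])
cv2.imwrite("pics/crop0.png",cv2.resize(a[115:290,160:460,::-1],None,fx=2.6,fy=2.6,interpolation=cv2.INTER_CUBIC))
for n in("top","side"):
    z=np.load(n+"0.npz"); a=z["a"]; W=cloud(n,z["d"]); hsv=cv2.cvtColor(a,cv2.COLOR_RGB2HSV)
    g=(hsv[...,0]>50)&(hsv[...,0]<90)&(hsv[...,1]>90)
    P=W[g]; P=P[(P[:,2]>-.02)&(P[:,2]<.2)]
    rim=P[(P[:,2]>.046)&(P[:,2]<.053)]
    print(n,len(P),"rim",len(rim),cv2.minAreaRect((rim[:,:2]*1000).astype(np.float32)))
    low=P[P[:,2]<.053]; print("low",cv2.boxPoints(cv2.minAreaRect((low[:,:2]*1000).astype(np.float32))).tolist())
    hi=P[P[:,2]>.065]; c=hi.mean(0); print("lid c",c, "normal",np.linalg.svd(hi-c)[2][2],"zmax",hi[:,2].max())
    grey=(hsv[...,1]<60)&(hsv[...,2]>90)
    for nm,(x0,x1) in {"b":(.1,.3)}.items():
        S=grey&(W[...,2]>.010)&(W[...,2]<.024)&(W[...,0]>.52)&(W[...,0]<.8)&(W[...,1]>-.06)&(W[...,1]<.18)
        nn,lab,st,ce=cv2.connectedComponentsWithStats(S.astype(np.uint8))
        for i in range(1,nn):
            if st[i,4]>60:
                Q=W[lab==i]; print("comp",ce[i].round(),st[i,4],Q.mean(0).round(4)); print(cv2.boxPoints(cv2.minAreaRect((Q[:,:2]*1000).astype(np.float32))).round(1).tolist())
```

```text
top 2818 rim 186 ((531.9549560546875, 8.136489868164062), (97.91668701171875, 117.53105926513672), 35.26221466064453)
low [[458.0531005859375, 27.855056762695312], [525.906005859375, -68.11124420166016], [936.2034912109375, 221.98948669433594], [868.3505859375, 317.9557800292969]]
lid c [0.58873867 0.0576528  0.10333149] normal [ 0.25900057 -0.04688877 -0.96473838] zmax 0.17874673328100465
comp [323. 164.] 108 [ 0.7045 -0.0141  0.0175]
[[624.7000122070312, -35.0], [625.5999755859375, -38.0], [781.9000244140625, 5.800000190734863], [781.0999755859375, 8.699999809265137]]
comp [259. 182.] 91 [0.6653 0.1248 0.0179]
[[586.5, 104.0], [587.2000122070312, 101.5999984741211], [745.2000122070312, 145.8000030517578], [744.5, 148.1999969482422]]
side 2938 rim 260 ((532.2277221679688, 11.426063537597656), (98.05072784423828, 122.73490142822266), 35.37813186645508)
low [[448.9524841308594, 55.50567626953125], [548.8922119140625, -219.53756713867188], [1034.0523681640625, -43.249725341796875], [934.1126708984375, 231.79351806640625]]
lid c [0.57588883 0.02581207 0.11109039] normal [-0.02905689  0.00474734 -0.99956649] zmax 0.19932063546585832
comp [247. 247.] 237 [ 0.7008 -0.0116  0.0146]
[[626.5999755859375, -27.600000381469727], [628.9000244140625, -35.900001525878906], [775.4000244140625, 5.900000095367432], [773.0999755859375, 14.199999809265137]]
comp [242. 295.] 331 [0.6717 0.1294 0.0149]
[[585.7999877929688, 140.1999969482422], [588.5, 105.5], [747.5999755859375, 117.9000015258789], [744.9000244140625, 152.5]]
```

View pics/crop0.png

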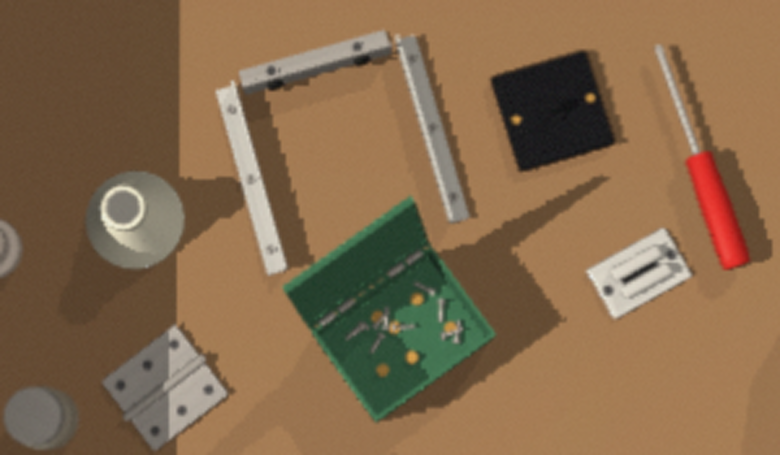

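The green box at crop (390,310), open lid and hinge side towards the bay, is the tin. It sits at about (0.532, 0.010) with yaw about 0.616. The bay origin is at about (0.605, 0.033) with yaw 0.273. I'll turn the tool in line with the tin and close the fingers.

Request:
move_arm:
  motion:
    - [255, 0, 0, 0, 0, 0, -0.94]
    - [255, 0, 0, 0, 0, 0, -0.94]
    - [255, 0, 0, 0, 0, 0, -0.94]
    - [255, 0, 0, 0, 0, 0, -0.94]
    - [255, 0, 0, 0, 0, 0, -0.94]
    - [255, 0, 0, 0, 0, 0, -0.94]
    - [255, 0, 0, 0, 0, 0, -0.94]
    - [255, 0, 0, 0, 0, 0, -0.94]
    - [255, 0, 0, 0, 0, 0, -0.95]
    - [255, 0, -0.5, 0, 0, 0, 0]
    - [255, -0.2, -1, 0, 0, 0, 0]
    - [255, -0.2, -1, 0, 0, 0, 0]
  newtons: 10

```text
time: 2.0
tool_pos: [0.1755, 0.4692, 0.2267]
tool_rot: [-3.141, 0.0, -2.526]
contact_force: [-0.2, -0.2, -0.4]
opening: 0.0007
```

Request:
move_arm:
  motion:
    - [255, -0.25, -1, 0, 0, 0, 0]
    - [255, -0.25, -1, 0, 0, 0, 0]
    - [255, -0.25, -1, 0, 0, 0, 0]
    - [255, -0.25, -1, 0, 0, 0, 0]
    - [255, -0.25, -1, 0, 0, 0, 0]
    - [255, -0.25, -1, 0, 0, 0, 0]
    - [255, -0.25, -1, 0, 0, 0, 0]
    - [255, -0.25, -1, 0, 0, 0, 0]
    - [255, -0.25, -1, 0, 0, 0, 0]
    - [255, -0.25, -1, 0, 0, 0, 0]
    - [255, -0.25, -1, 0, 0, 0, 0]
    - [255, -0.25, -1, 0, 0, 0, 0]

```text
time: 3.5
tool_pos: [0.3634, 0.3082, 0.2268]
tool_rot: [-3.141, 0.0, -2.526]
contact_force: [-0.3, -0.2, -0.4]
opening: 0.0004
```

```bash
cat >> h.py <<'E'
TC=np.array([.532,.0098]); TY=.616; BC=np.array([.605,.033]); BY=.273
def togo(xyz,psi):
    s=robot.observe(); M=R.from_euler('xyz',s["tool_rot"]).as_matrix()
    G=R.from_euler('xyz',[np.pi,0,psi]).as_matrix()
    print("pos",np.round(s["tool_pos"],4),"rot",np.round(s["tool_rot"],3),"q",np.round(s["qpos"],2),"F",np.round(s["contact_force"],1),"t",round(s["time"],2))
    print(" shift units",np.round(M.T@(np.array(xyz)-s["tool_pos"])/.02,2),"turn units",np.round(np.degrees(R.from_matrix(M.T@G).as_rotvec())/6,2))
def fr(c,y,p,z): return [c[0]+p[0]*np.cos(y)-p[1]*np.sin(y),c[1]+p[0]*np.sin(y)+p[1]*np.cos(y),z]
E
python3 -c "
from h import *
togo(fr(TC,TY,(.115,0),.227),TY+np.pi)"
```

```text
pos [0.3634 0.3082 0.2268] rot [-3.141  0.    -2.526] q [ 0.54  0.25  1.65 -0.    1.24 -1.64] F [-0.3 -0.2 -0.4] t 3.5
 shift units [-4.020e+00 -1.705e+01 -1.000e-02] turn units [-0.    0.   -0.01]
```

Request:
move_arm:
  motion:
    - [255, -0.25, -1, 0, 0, 0, 0]
    - [255, -0.25, -1, 0, 0, 0, 0]
    - [255, -0.25, -1, 0, 0, 0, 0]
    - [255, -0.25, -1, 0, 0, 0, 0]
    - [255, -0.25, -1, 0, 0, 0, 0]
    - [255, -0.25, -1, 0, 0, 0, 0]
    - [255, -0.25, -1, 0, 0, 0, 0]
    - [255, -0.25, -1, 0, 0, 0, 0]
    - [255, -0.25, -1, 0, 0, 0, 0]
    - [255, -0.25, -1, 0, 0, 0, 0]
    - [255, -0.25, -1, 0, 0, 0, 0]
    - [255, -0.25, -1, 0, 0, 0, 0]

```text
time: 5.0
tool_pos: [0.5519, 0.1475, 0.2267]
tool_rot: [3.141, 0.0, -2.523]
contact_force: [0.9, -0.5, 0.4]
opening: 0.0005
```

Request:
move_arm:
  motion:
    - [255, -0.2, -1, 0, 0, 0, 0]
    - [255, -0.2, -1, 0, 0, 0, 0]
    - [255, -0.2, -1, 0, 0, 0, 0]
    - [255, -0.2, -1, 0, 0, 0, 0]
    - [255, 0, -0.5, 0, 0, 0, 0]
    - [255, 0, 0, 0, 0, 0, 0]
    - [255, 0, 0, 0, 0, 0, 0]

```text
time: 5.88
tool_pos: [0.6157, 0.0848, 0.2268]
tool_rot: [3.141, -0.0, -2.523]
contact_force: [0.2, -0.4, -0.5]
opening: 0.0006
```

```bash
python3 -c "
from h import *
togo(fr(TC,TY,(.115,0),.108),TY+np.pi)
shot('side','side1')"
```

```text
pos [0.6157 0.0848 0.2268] rot [ 3.141 -0.    -2.523] q [ 0.01  0.52  1.24  0.    1.38 -2.18] F [ 0.2 -0.4 -0.5] t 5.88
 shift units [-0.17 -0.64  5.94] turn units [ 0.   -0.    0.02]
```

View pics/side1.png

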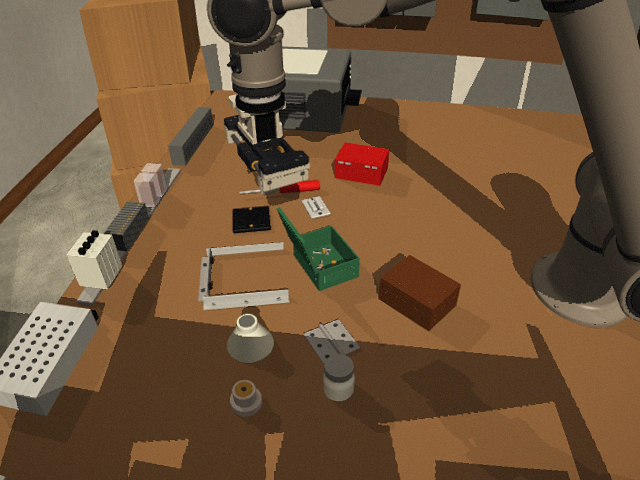

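The side picture shows the hand up behind the upright lid (285,225), clear of everything. Now I'll lower it behind the lid.

Request:
move_arm:
  motion:
    - [255, -0.2, -0.6, 0.5, 0, 0, 0]
    - [255, 0, 0, 1, 0, 0, 0]
    - [255, 0, 0, 1, 0, 0, 0]
    - [255, 0, 0, 1, 0, 0, 0]
    - [255, 0, 0, 1, 0, 0, 0]
    - [255, 0, 0, 1, 0, 0, 0]
    - [255, 0, 0, 0.45, 0, 0, 0]
    - [255, 0, 0, 0, 0, 0, 0]

```text
time: 6.92
tool_pos: [0.6261, 0.0768, 0.107]
tool_rot: [3.141, -0.001, -2.523]
contact_force: [-0.3, -1.3, 1.1]
opening: 0.0006
```

Request:
move_arm:
  motion:
    - [255, 0.6, 0, 0, 0, 0, 0]
    - [255, 0.6, 0, 0, 0, 0, 0]
    - [255, 0.5, 0, 0, 0, 0, 0]
    - [255, 0.5, 0, 0, 0, 0, 0]
    - [255, 0.5, 0, 0, 0, 0, 0]
    - [255, 0.5, 0, 0, 0, 0, 0]
    - [255, 0.5, 0, 0, 0, 0, 0]
    - [255, 0.5, 0, 0, 0, 0, 0]
    - [255, 0.5, 0, 0, 0, 0, 0]
    - [255, 0.5, 0, 0, 0, 0, 0]
    - [255, 0, 0, 0, 0, 0, 0]

```text
time: 8.3
tool_pos: [0.541, 0.0163, 0.1078]
tool_rot: [3.141, -0.0, -2.524]
contact_force: [-0.7, 0.4, 0.2]
opening: 0.0004
```

```bash
python3 -c "
from h import *
togo(fr(TC,TY,(-.01,0),.108),TY+np.pi)
shot('side','side2')"
```

```text
pos [0.541  0.0163 0.1078] rot [ 3.141 -0.    -2.524] q [-0.11  0.49  1.64  0.    1.01 -2.3 ] F [-0.7  0.4  0.2] t 8.3
 shift units [ 1.05 -0.   -0.01] turn units [ 0.   -0.    0.01]
```

View pics/side2.png

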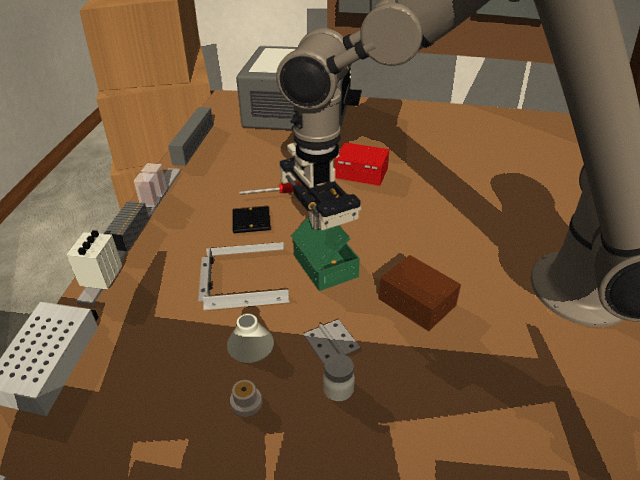

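The lid (325,240) leans over the tin at about 1 rad. I'll push a little further, down and forward.

Request:
move_arm:
  motion:
    - [255, 0.6, 0, 0, 0, 0, 0]
    - [255, 0.6, 0, 0, 0, 0, 0]
    - [255, 0.6, 0, 0, 0, 0, 0]
    - [255, 0.6, 0, 0, 0, 0, 0]
    - [255, 0.6, 0, 0, 0, 0, 0]
    - [255, 0, 0, 0, 0, 0, 0]
    - [255, 0, 0, 0, 0, 0, 0]

```text
time: 9.22
tool_pos: [0.493, -0.0182, 0.1079]
tool_rot: [-3.141, 0.001, -2.524]
contact_force: [0.2, -0.6, -1.1]
opening: 0.0005
```

```bash
python3 -c "
from h import *
togo(fr(TC,TY,(-.01,0),.108),TY+np.pi)
shot('side','side3')"
```

```text
pos [ 0.493  -0.0182  0.1079] rot [-3.141e+00  1.000e-03 -2.524e+00] q [-0.19  0.42  1.77  0.    0.95 -2.38] F [ 0.2 -0.6 -1.1] t 9.22
 shift units [-1.9   0.01 -0.01] turn units [-0.    0.01  0.02]
```

View pics/side3.png

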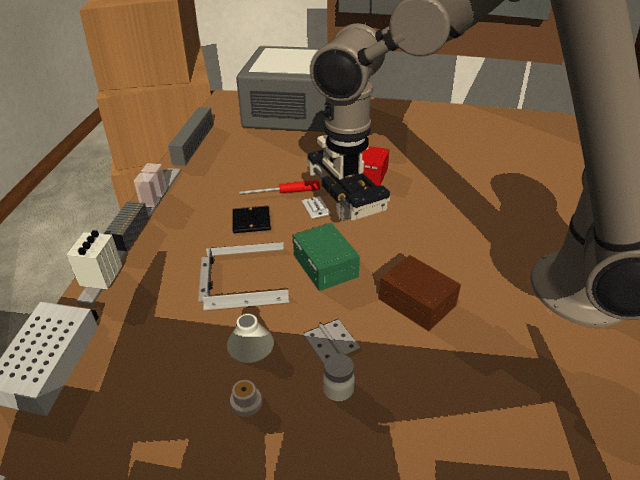

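The lid is shut: the tin at (326,255) shows a flat top. Next I'll measure the shut tin's top face.

```bash
cat >> h.py <<'E'
def tin(n,f):
    a,d,W=shot(n,f); hsv=cv2.cvtColor(a,cv2.COLOR_RGB2HSV)
    g=(hsv[...,0]>50)&(hsv[...,0]<90)&(hsv[...,1]>90)&(W[...,2]>.048)&(W[...,2]<.066)&(W[...,0]<.8)
    nn,lab,st,ce=cv2.connectedComponentsWithStats(g.astype(np.uint8)); i=1+np.argmax(st[1:,4])
    P=W[lab==i]; c,(w,h),an=cv2.minAreaRect((P[:,:2]*1000).astype(np.float32))
    yaw=np.radians(an if h>w else an-90)
    c=np.array(c)/1000; v=c-BC; u=np.array([np.cos(BY),np.sin(BY)])
    print(n,"z",np.median(P[:,2]).round(4),"c",c.round(4),"size",round(min(w,h)),round(max(w,h)),"yaw",yaw.round(3),"| in bay x %.4f y %.4f yaw %.3f"%(v@u,v@[-u[1],u[0]],yaw-BY))
E
python3 -c "
from h import *
tin('side','side4'); tin('top','top4')"
```

```text
side z 0.0572 c [0.5289 0.0094] size 91 123 yaw 0.62 | in bay x -0.0796 y -0.0022 yaw 0.347
top z 0.0578 c [0.5268 0.0702] size 12 28 yaw 1.481 | in bay x -0.0653 y 0.0569 yaw 1.208
```

View pics/top4.png

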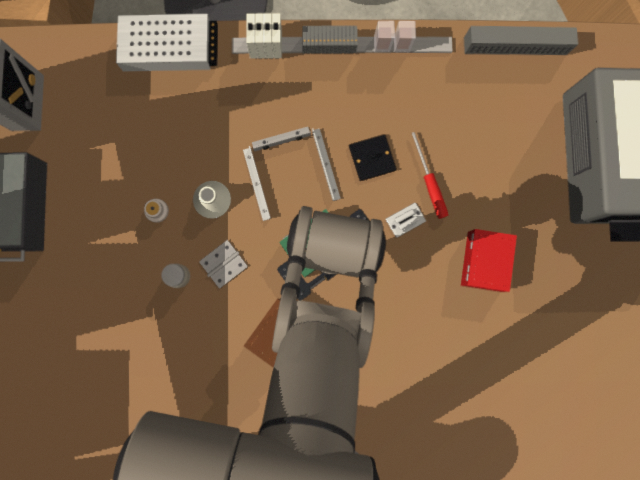

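Request:
move_arm:
  motion:
    - [61, 0, 0, 0, 0, 0, 0.85]
    - [61, 0, 0, 0, 0, 0, 0.85]
    - [61, 0, 0, 0, 0, 0, 0.85]
    - [61, 0, 0, 0, 0, 0, 0.78]
    - [61, 0, 0, 0, 0, 0, 0]

```text
time: 10.0
tool_pos: [0.4928, -0.0179, 0.1076]
tool_rot: [3.141, 0.0, -2.871]
contact_force: [-0.1, -0.4, 0.6]
opening: 0.0459
```

```bash
python3 -c "
from h import *
togo(fr(BC,BY,(.018,0),.108),BY+np.pi); print(robot.observe()['opening'])
z=np.load('side0.npz'); a=z['a']; W=cloud('side',z['d'])
for f in ('side0','top0'):
    z=np.load(f+'.npz'); W=cloud(f[:-1],z['d'])
    m=(W[...,2]>.03)&(W[...,2]<.09)&(W[...,0]>.25)&(W[...,0]<.45)&(W[...,1]>-.02)&(W[...,1]<.16)
    m&=~((z['a'][...,1]>z['a'][...,0]))
    P=W[m][:,:2]; print(np.median(W[m][:,2])); print([[round(float(q),3) for q in r] for r in cv2.boxPoints(cv2.minAreaRect((P*1).astype(np.float32)))])"
```

```text
pos [ 0.4928 -0.0179  0.1076] rot [ 3.141  0.    -2.871] q [-0.19  0.42  1.77  0.    0.95 -2.03] F [-0.1 -0.4  0.6] t 10.0
 shift units [-6.99  0.96 -0.02] turn units [ 0.    0.   -0.02]
0.04593653941316613
0.05649081119812416
[[0.26, 0.086], [0.359, 0.012], [0.416, 0.088], [0.318, 0.162]]
0.058384960393459084
[[0.262, 0.081], [0.358, 0.01], [0.413, 0.084], [0.317, 0.156]]
```

Request:
move_arm:
  motion:
    - [61, -1, 0.2, 0, 0, 0, 0]
    - [61, -1, 0.2, 0, 0, 0, 0]
    - [61, -1, 0.2, 0, 0, 0, 0]
    - [61, -1, 0.2, 0, 0, 0, 0]
    - [61, -1, 0.16, 0, 0, 0, 0]
    - [61, -1, 0, 0, 0, 0, 0]
    - [61, -1, 0, 0, 0, 0, 0]
    - [61, 0, 0, 0, 0, 0, 0]
    - [61, 0, 0, 1, 0, 0, 0]
    - [61, 0, 0, 1, 0, 0, 0]
    - [61, 0, 0, 0.5, 0, 0, 0]
    - [61, 0, 0, 0, 0, 0, 0]

```text
time: 11.5
tool_pos: [0.6218, 0.0376, 0.0572]
tool_rot: [3.141, -0.002, -2.872]
contact_force: [0.3, -0.4, -0.8]
opening: 0.07
```

```bash
python3 -c "
from h import *
togo(fr(BC,BY,(.018,0),.030),BY+np.pi); print(robot.observe()['opening']); tin('side','side5')"
```

```text
pos [0.6218 0.0376 0.0572] rot [ 3.141e+00 -2.000e-03 -2.872e+00] q [-0.06  0.69  1.44  0.    1.02 -1.9 ] F [ 0.3 -0.4 -0.8] t 11.5
 shift units [-0.03  0.01  1.36] turn units [ 0.01 -0.01 -0.03]
0.07002180342006098
side z 0.0573 c [0.5294 0.0095] size 91 123 yaw 0.612 | in bay x -0.0792 y -0.0023 yaw 0.339
```

View pics/side5.png

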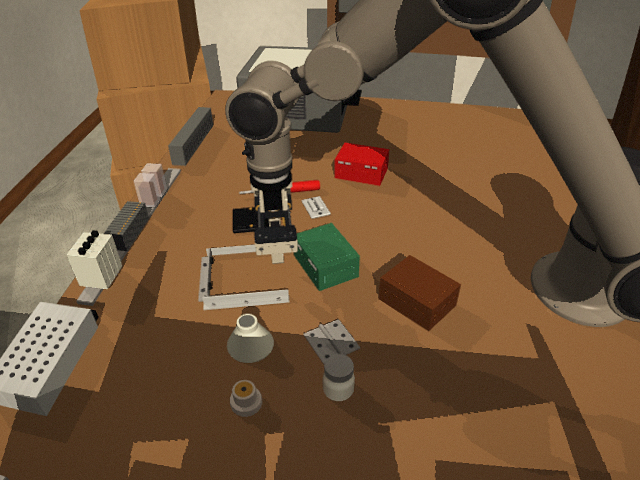

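```bash
python3 -c "
from h import *
z=np.load('side5.npz'); W=cloud('side',z['d'])
for v in (245,250,255,260): print(v,[W[v,u].round(3).tolist() for u in (274,279,284)])
print(fr(BC,BY,(.018,.035),0),fr(BC,BY,(.018,.054),0))"
```

```text
245 [[0.6, 0.129, 0.147], [0.594, 0.118, 0.139], [0.585, 0.117, 0.139]]
250 [[0.603, 0.122, 0.129], [0.594, 0.122, 0.131], [0.585, 0.118, 0.129]]
255 [[0.612, 0.092, 0.091], [0.604, 0.087, 0.088], [0.621, -0.015, -0.002]]
260 [[0.613, 0.091, 0.078], [0.605, 0.086, 0.074], [0.617, 0.003, -0.0]]
[np.float64(0.6128966405269621), np.float64(0.07155701062566884), 0] [np.float64(0.6077738311767046), np.float64(0.08985337158518518), 0]
```

The left finger reads (0.609, 0.089), as it should. I'll lower the hand and push the tin's leading corner back, squaring it and gaining room.

Request:
move_arm:
  motion:
    - [61, 0, 0, 0.7, 0, 0, 0]
    - [61, 0, 0, 0.65, 0, 0, 0]
    - [61, 0, 0, 0, 0, 0, 0]
    - [61, 0.4, 0, 0, 0, 0, 0]
    - [61, 0.4, 0, 0, 0, 0, 0]
    - [61, 0.3, 0, 0, 0, 0, 0]
    - [61, 0.3, 0, 0, 0, 0, 0]
    - [61, 0.3, 0, 0, 0, 0, 0]
    - [61, 0.3, 0, 0, 0, 0, 0]
    - [61, 0.3, 0, 0, 0, 0, 0]
    - [61, 0.3, 0, 0, 0, 0, 0]
    - [61, 0, 0, 0, 0, 0, 0]

```text
time: 13.05
tool_pos: [0.5717, 0.0238, 0.0308]
tool_rot: [3.141, -0.001, -2.872]
contact_force: [2.1, -0.0, 0.4]
opening: 0.0701
```

```bash
python3 -c "
from h import *
togo(fr(BC,BY,(-.05,0),.030),BY+np.pi); tin('side','side6')"
```

```text
pos [0.5717 0.0238 0.0308] rot [ 3.141e+00 -1.000e-03 -2.872e+00] q [-0.09  0.65  1.62  0.    0.88 -1.93] F [ 2.1 -0.   0.4] t 13.05
 shift units [ 0.77 -0.01  0.04] turn units [ 0.   -0.01 -0.04]
side z 0.0572 c [0.5061 0.0123] size 90 123 yaw 0.463 | in bay x -0.1008 y 0.0067 yaw 0.190
```

View pics/side6.png

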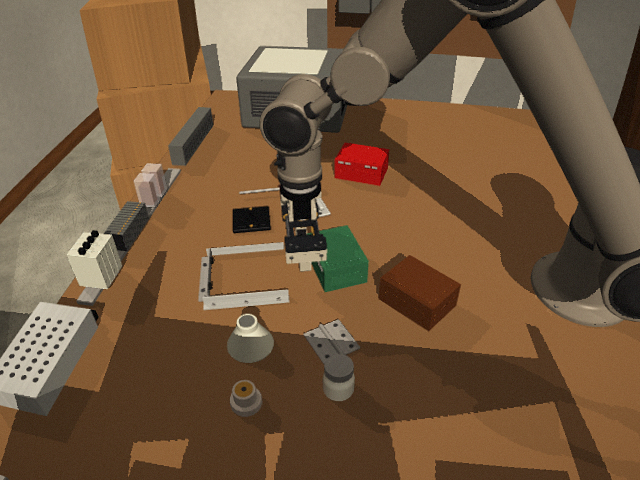

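It is rotating as intended (skew 0.35 → 0.19), with the leading edge now about 45 mm before the mouth. I'll lift over to the near side and finish the squaring there.

Request:
move_arm:
  motion:
    - [61, -0.4, 0, -0.3, 0, 0, 0]
    - [61, 0, 0, -1, 0, 0, 0]
    - [61, 0, 0, -1, 0, 0, 0]
    - [61, 0, 0, -0.9, 0, 0, 0]
    - [61, 1, 0.3, 0, 0, 0, 0]
    - [61, 1, 0, 0, 0, 0, 0]
    - [61, 1, 0, 0, 0, 0, 0]
    - [61, 1, 0, 0, 0, 0, 0]
    - [61, 1, 0, 0, 0, 0, 0]
    - [61, 1, 0, 0, 0, 0, 0]
    - [61, 1, 0, 0, 0, 0, 0]
    - [61, 0.6, 0, 0, 0, 0, 0]

```text
time: 14.6
tool_pos: [0.4311, -0.0086, 0.0948]
tool_rot: [3.141, -0.001, -2.872]
contact_force: [0.5, 0.5, -0.5]
opening: 0.0697
```

Request:
move_arm:
  motion:
    - [61, 0, 0, 0, 0, 0, 0]
    - [61, 0, 0, 0, 0, 0, 0]

```text
time: 14.85
tool_pos: [0.4328, -0.0087, 0.0949]
tool_rot: [-3.141, 0.001, -2.872]
contact_force: [-0.6, -0.6, -0.1]
opening: 0.07
```

```bash
python3 -c "
from h import *
togo(fr(BC,BY,(-.178,0.005),.030),BY+np.pi); tin('side','side7')"
```

```text
pos [ 0.4328 -0.0087  0.0949] rot [-3.141e+00  1.000e-03 -2.872e+00] q [-0.2   0.35  1.95  0.    0.85 -2.04] F [-0.6 -0.6 -0.1] t 14.85
 shift units [ 0.05 -0.06  3.24] turn units [-0.    0.01 -0.03]
side z 0.0572 c [0.5067 0.0118] size 91 124 yaw 0.464 | in bay x -0.1004 y 0.0061 yaw 0.191
```

View pics/side7.png

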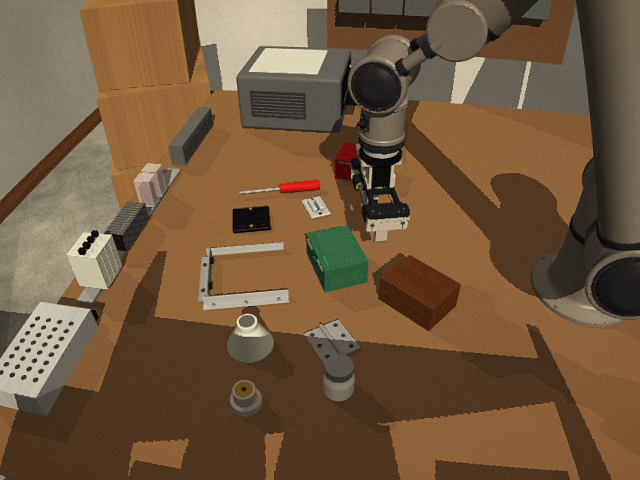

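Request:
move_arm:
  motion:
    - [61, 0, 0, 1, 0, 0, 0]
    - [61, 0, 0, 1, 0, 0, 0]
    - [61, 0, 0, 0.8, 0, 0, 0]
    - [61, 0, 0, 0.4, 0, 0, 0]
    - [61, 0, 0, 0, 0, 0, 0]
    - [61, -0.3, 0, 0, 0, 0, 0]
    - [61, -0.4, 0, 0, 0, 0, 0]
    - [61, -0.4, 0, 0, 0, 0, 0]
    - [61, -0.4, 0, 0, 0, 0, 0]
    - [61, -0.4, 0, 0, 0, 0, 0]
    - [61, -0.4, 0, 0, 0, 0, 0]
    - [61, 0, 0, 0, 0, 0, 0]

```text
time: 16.4
tool_pos: [0.4769, 0.0037, 0.0309]
tool_rot: [-3.141, 0.001, -2.872]
contact_force: [-0.4, -0.2, -0.1]
opening: 0.0699
```

```bash
python3 -c "
from h import *
togo(fr(BC,BY,(-.132,0.005),.030),BY+np.pi); tin('side','side8')"
```

```text
pos [0.4769 0.0037 0.0309] rot [-3.141e+00  1.000e-03 -2.872e+00] q [-0.15  0.52  1.89  0.    0.73 -1.99] F [-0.4 -0.2 -0.1] t 16.4
 shift units [ 0.04 -0.07  0.04] turn units [-0.    0.01 -0.03]
side z 0.0572 c [0.5338 0.0103] size 90 122 yaw 0.275 | in bay x -0.0747 y -0.0027 yaw 0.002
```

The tin is square to the bay now. Before entering, I'll check the lateral line using rails and tin from the same camera.

Run:
```python
from h import *
for f in ("side0","side8","top0"):
    z=np.load(f+".npz"); W=cloud(f[:-1],z["d"]); hsv=cv2.cvtColor(z["a"],cv2.COLOR_RGB2HSV)
    u=np.array([np.cos(BY),np.sin(BY)]); n=np.array([-u[1],u[0]])
    V=W[...,:2]-BC; X=V@u; Y=V@n; Z=W[...,2]
    for s in (1,-1):
        m=(abs(Y*s-.08)<.02)&(X>.01)&(X<.155)&(Z>.003)&(Z<.025)&(hsv[...,1]<80)
        t=m&(Z>.0165)
        print(f,s,m.sum(),t.sum(),"inner 3/10pct all",np.percentile(Y[m]*s,[3,10,90,97]).round(4),"tops med",np.median(Y[t]).round(4),"slope",np.polyfit(X[t],Y[t],1)[0].round(3),"x range",np.percentile(X[m],[1,99]).round(3))
```

```text
side0 1 580 94 inner 3/10pct all [0.0733 0.0743 0.0842 0.0892] tops med 0.0756 slope 0.007 x range [0.012 0.153]
side0 -1 394 72 inner 3/10pct all [0.0659 0.0668 0.0713 0.072 ] tops med -0.0685 slope -0.003 x range [0.012 0.153]
side8 1 584 88 inner 3/10pct all [0.0732 0.0741 0.085  0.0901] tops med 0.0758 slope 0.005 x range [0.012 0.153]
side8 -1 401 67 inner 3/10pct all [0.0658 0.0667 0.071  0.072 ] tops med -0.0685 slope -0.001 x range [0.012 0.153]
top0 1 323 63 inner 3/10pct all [0.0709 0.0716 0.0862 0.0879] tops med 0.0722 slope -0.001 x range [0.013 0.153]
top0 -1 330 66 inner 3/10pct all [0.0711 0.0713 0.0868 0.0883] tops med -0.0723 slope -0.002 x range [0.012 0.154]
```

View pics/side8.png

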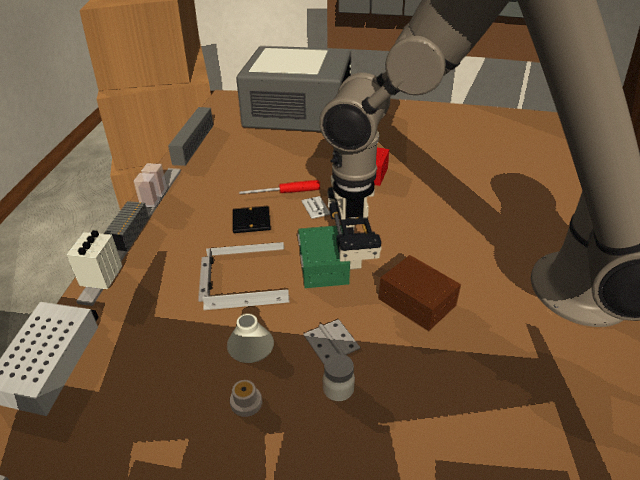

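In the side view's own frame the rails centre at +3.6 mm, so the tin is about 6 mm right of the lane centre. I'll nudge it left from its right wall with closed fingers.

Request:
move_arm:
  motion:
    - [61, 0.4, 0, 0, 0, 0, 0]
    - [61, 0, 0, -1, 0, 0, 0]
    - [255, 0, 0, -1, 0, 0, 0]
    - [255, 0, 0, -1, 0, 0, 0]
    - [255, 0, 0, -0.2, 0, 0, 0]
    - [255, -0.6, -1, 0, 0, 0, 0]
    - [255, -0.6, -1, 0, 0, 0, 0]
    - [255, -0.6, -1, 0, 0, 0, 0]
    - [255, -0.6, -1, 0, 0, 0, 0]
    - [255, -0.6, -1, 0, 0, 0, 0]
    - [255, -0.25, -0.4, 0, 0, 0, 0]
    - [255, 0, 0, 0, 0, 0, 0]

```text
time: 17.95
tool_pos: [0.5596, -0.0855, 0.094]
tool_rot: [3.141, -0.001, -2.873]
contact_force: [-1.0, 0.6, 0.8]
opening: 0.0004
```

Request:
move_arm:
  motion:
    - [255, 0, 0, 0, 0, 0, 0]
    - [255, 0, 0, 0, 0, 0, 0]

```text
time: 18.2
tool_pos: [0.5595, -0.0849, 0.0947]
tool_rot: [3.141, -0.0, -2.872]
contact_force: [-0.0, 0.3, -0.0]
opening: 0.0006
```

```bash
python3 -c "
from h import *
togo(fr(BC,BY,(-.075,-.1),.030),BY+np.pi); tin('side','side9')
a,d,W=shot('top','top9')"
```

```text
pos [ 0.5595 -0.0849  0.0947] rot [ 3.141 -0.    -2.872] q [-0.29  0.55  1.58  0.    1.01 -2.13] F [-0.   0.3 -0. ] t 18.2
 shift units [-0.03  0.06  3.24] turn units [ 0.   -0.   -0.03]
side z 0.0572 c [0.5334 0.0112] size 90 124 yaw 0.265 | in bay x -0.0748 y -0.0017 yaw -0.008
```

View pics/top9.png

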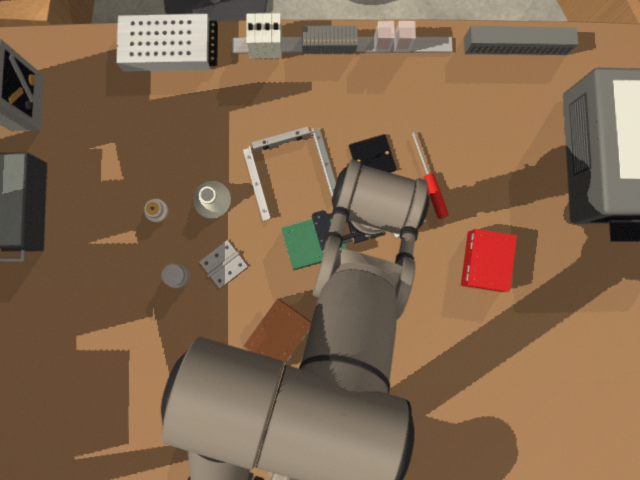

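The top picture shows the tin's left half (300,245), square with the lane. I'll measure its left edge in the top frame.

```bash
cat >> h.py <<'E'
def ledge(f):
    z=np.load(f+".npz"); W=cloud("top",z["d"]); hsv=cv2.cvtColor(z["a"],cv2.COLOR_RGB2HSV)
    u=np.array([np.cos(BY),np.sin(BY)]); V=W[...,:2]-BC; X=V@u; Y=V@np.array([-u[1],u[0]]); Z=W[...,2]
    g=(hsv[...,0]>50)&(hsv[...,0]<90)&(hsv[...,1]>90)&(Z>.048)&(Z<.066)
    print("n",g.sum(),"X",np.percentile(X[g],[1,99]).round(4))
    for lo in np.arange(X[g].min()+.01,X[g].max()-.02,.015):
        k=g&(X>lo)&(X<lo+.015); print(" x %.3f"%(lo+.0075),"Ymax %.4f Ymin %.4f"%(Y[k].max(),Y[k].min()))
E
python3 -c "
from h import *
ledge('top9')"
```

```text
n 1338 X [-0.121  -0.0341]
 x -0.104 Ymax 0.0526 Ymin -0.0630
 x -0.089 Ymax 0.0524 Ymin -0.0132
 x -0.074 Ymax 0.0526 Ymin -0.0132
 x -0.059 Ymax 0.0526 Ymin -0.0130
```

Request:
move_arm:
  motion:
    - [255, 0, 0, 1, 0, 0, 0]
    - [255, 0, 0, 1, 0, 0, 0]
    - [255, 0, 0, 0.8, 0, 0, 0]
    - [255, 0, 0, 0.4, 0, 0, 0]
    - [255, 0, 0, 0, 0, 0, 0]
    - [255, 0, 0.3, 0, 0, 0, 0]
    - [255, 0, 0.3, 0, 0, 0, 0]
    - [255, 0, 0.3, 0, 0, 0, 0]
    - [255, 0, 0.1, 0, 0, 0, 0]
    - [255, 0, 0, 0, 0, 0, 0]

```text
time: 19.55
tool_pos: [0.5549, -0.0661, 0.031]
tool_rot: [-3.141, 0.001, -2.872]
contact_force: [1.3, -0.0, 0.9]
opening: 0.0005
```

```bash
python3 -c "
from h import *
togo(fr(BC,BY,(-.075,-.08),.030),BY+np.pi); tin('side','side10'); shot('top','top10'); ledge('top10')"
```

```text
pos [ 0.5549 -0.0661  0.031 ] rot [-3.141e+00  1.000e-03 -2.872e+00] q [-0.26  0.63  1.66  0.    0.86 -2.1 ] F [ 1.3 -0.   0.9] t 19.55
 shift units [0.   0.1  0.05] turn units [-0.    0.01 -0.03]
side z 0.0573 c [0.5336 0.0115] size 90 122 yaw 0.27 | in bay x -0.0745 y -0.0015 yaw -0.003
n 906 X [-0.1205 -0.0341]
 x -0.104 Ymax 0.0529 Ymin 0.0107
 x -0.089 Ymax 0.0529 Ymin -0.0536
 x -0.074 Ymax 0.0526 Ymin -0.0545
 x -0.059 Ymax 0.0528 Ymin 0.0105
 x -0.044 Ymax 0.0526 Ymin -0.0251
 x -0.029 Ymax 0.0523 Ymin -0.0267Traceback (most recent call last):
  File "<string>", line 3, in <module>
    togo(fr(BC,BY,(-.075,-.08),.030),BY+np.pi); tin('side','side10'); shot('top','top10'); ledge('top10')
                                                                                           ~~~~~^^^^^^^^^
  File "h.py", line 43, in ledge
    k=g&(X>lo)&(X<lo+.015); print(" x %.3f"%(lo+.0075),"Ymax %.4f Ymin %.4f"%(Y[k].max(),Y[k].min()))
                                                                              ~~~~~~~~^^
    return umr_maximum(a, axis, None, out, keepdims, initial, where)
ValueError: zero-size array to reduction operation maximum which has no identity
```

Request:
move_arm:
  motion:
    - [255, 0, 0.15, 0, 0, 0, 0]
    - [255, 0, 0.15, 0, 0, 0, 0]
    - [255, 0, 0.1, 0, 0, 0, 0]
    - [255, 0, 0, 0, 0, 0, 0]

```text
time: 20.15
tool_pos: [0.5526, -0.0583, 0.0308]
tool_rot: [-3.142, 0.0, -2.872]
contact_force: [0.9, -3.2, 1.3]
opening: 0.0005
```

```bash
sed -i 's/max()-.02,.015/max()-.03,.02/' h.py; python3 -c "
from h import *
togo(fr(BC,BY,(-.075,-.08),.030),BY+np.pi); tin('side','side11'); shot('top','top11'); ledge('top11')" 2>&1 | grep -v File
```

```text
pos [ 0.5526 -0.0583  0.0308] rot [-3.142  0.    -2.872] q [-0.24  0.62  1.67  0.    0.85 -2.08] F [ 0.9 -3.2  1.3] t 20.15
 shift units [-0.   -0.31  0.04] turn units [-0.    0.   -0.03]
side z 0.0572 c [0.5313 0.0196] size 90 123 yaw 0.261 | in bay x -0.0746 y 0.0070 yaw -0.012
n 896 X [-0.1202 -0.0338]
 x -0.104 Ymax 0.0606 Ymin 0.0199
 x -0.084 Ymax 0.0607 Ymin -0.0460
 x -0.064 Ymax 0.0609 Ymin -0.0422
```

Top and side agree the tin is within about 2–3 mm of the centre line. I'll go back over to the near side for the final push.

Request:
move_arm:
  motion:
    - [255, 0, -0.5, 0, 0, 0, 0]
    - [255, 0, 0, -1, 0, 0, 0]
    - [255, 0, 0, -1, 0, 0, 0]
    - [255, 0, 0, -1, 0, 0, 0]
    - [255, 0, 0, -0.2, 0, 0, 0]
    - [61, 0.7, 0.9, 0, 0, 0, 0]
    - [61, 0.7, 0.9, 0, 0, 0, 0]
    - [61, 0.7, 0.9, 0, 0, 0, 0]
    - [61, 0.7, 0.9, 0, 0, 0, 0]
    - [61, 0.7, 0.6, 0, 0, 0, 0]
    - [61, 0, 0, 0, 0, 0, 0]
    - [61, 0, 0, 0, 0, 0, 0]

```text
time: 21.75
tool_pos: [0.466, -0.006, 0.0945]
tool_rot: [3.142, 0.0, -2.872]
contact_force: [0.4, -0.6, -0.0]
opening: 0.0658
```

```bash
python3 -c "
from h import *
togo(fr(BC,BY,(-.145,0),.030),BY+np.pi); print(robot.observe()['opening']); tin('side','side12'); shot('top','top12'); ledge('top12')" 2>&1 | grep -v File
```

```text
Traceback (most recent call last):
ValueError: zero-size array to reduction operation maximum which has no identity
pos [ 0.466  -0.006   0.0945] rot [ 3.142  0.    -2.872] q [-0.18  0.4   1.86  0.    0.88 -2.02] F [ 0.4 -0.6 -0. ] t 21.75
 shift units [0.03 0.01 3.23] turn units [ 0.    0.   -0.03]
0.06583592772399087
side z 0.0573 c [0.5317 0.0184] size 90 126 yaw 0.272 | in bay x -0.0745 y 0.0057 yaw -0.001
n 589 X [-0.074  -0.0332]
 x -0.060 Ymax 0.0600 Ymin -0.0559
 x -0.040 Ymax 0.0600 Ymin -0.0559
```

Request:
move_arm:
  motion:
    - [61, 0, 0, 1, 0, 0, 0]
    - [61, 0, 0, 1, 0, 0, 0]
    - [61, 0, 0, 0.8, 0, 0, 0]
    - [61, 0, 0, 0.4, 0, 0, 0]
    - [61, 0, 0, 0, 0, 0, 0]
    - [61, -0.3, 0, 0, 0, 0, 0]
    - [61, -0.3, 0, 0, 0, 0, 0]
    - [61, -0.3, 0, 0, 0, 0, 0]
    - [61, -0.3, 0, 0, 0, 0, 0]
    - [61, -0.3, 0, 0, 0, 0, 0]
    - [61, -0.2, 0, 0, 0, 0, 0]
    - [61, 0, 0, 0, 0, 0, 0]

```text
time: 23.35
tool_pos: [0.497, 0.0035, 0.0308]
tool_rot: [3.141, -0.003, -2.872]
contact_force: [-4.4, -1.2, 4.0]
opening: 0.0698
```

```bash
python3 -c "
from h import *
togo(fr(BC,BY,(.05,0),.030),BY+np.pi); print(robot.observe()['opening']); tin('side','side13'); shot('top','top13'); ledge('top13')" 2>&1 | grep -v File
```

```text
pos [0.497  0.0035 0.0308] rot [ 3.141e+00 -3.000e-03 -2.872e+00] q [-0.15  0.55  1.83 -0.    0.77 -1.99] F [-4.4 -1.2  4. ] t 23.35
 shift units [-8.1  -0.01  0.02] turn units [ 0.01 -0.03 -0.03]
0.069772593935858
side z 0.0572 c [0.5503 0.0244] size 89 126 yaw 0.295 | in bay x -0.0551 y 0.0064 yaw 0.022
n 277 X [-0.0426 -0.0141]
```

View pics/top13.png

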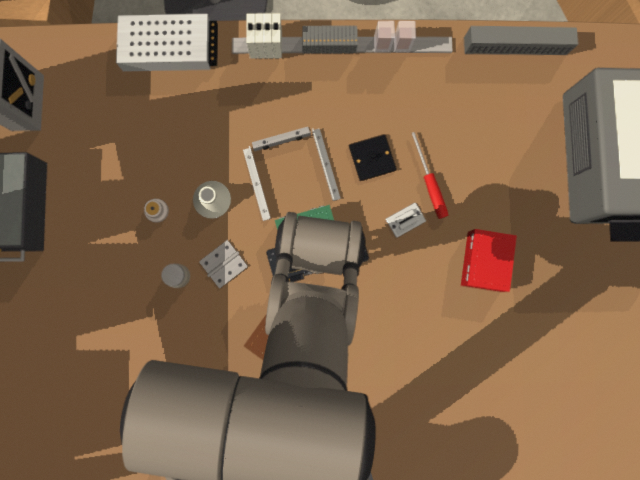

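The tin's leading edge (305,215) sits evenly between the rail ends (267,217) and (337,199). Pushing in.

Request:
move_arm:
  motion:
    - [61, -0.3, 0, 0, 0, 0, 0]
    - [61, -0.4, 0, 0, 0, 0, 0]
    - [61, -0.4, 0, 0, 0, 0, 0]
    - [61, -0.4, 0, 0, 0, 0, 0]
    - [61, -0.4, 0, 0, 0, 0, 0]
    - [61, -0.4, 0, 0, 0, 0, 0]
    - [61, -0.4, 0, 0, 0, 0, 0]
    - [61, -0.3, 0, 0, 0, 0, 0]
    - [61, 0, 0, 0, 0, 0, 0]

```text
time: 24.58
tool_pos: [0.5556, 0.0195, 0.0307]
tool_rot: [3.141, -0.001, -2.872]
contact_force: [-2.9, -0.0, 1.5]
opening: 0.0696
```

```bash
python3 -c "
from h import *
togo(fr(BC,BY,(.05,0),.030),BY+np.pi); tin('side','side14'); shot('top','top14'); ledge('top14')
a=cv2.imread('pics/top14.png'); b=cv2.imread('pics/side14.png')
cv2.imwrite('pics/both14.png',np.hstack([cv2.resize(a[110:250,220:360],(400,400)),cv2.resize(b[190:330,190:330],(400,400))]))" 2>&1 | grep -v File
```

```text
Traceback (most recent call last):
ValueError: zero-size array to reduction operation maximum which has no identity
pos [0.5556 0.0195 0.0307] rot [ 3.141e+00 -1.000e-03 -2.872e+00] q [-0.1   0.62  1.66  0.    0.85 -1.94] F [-2.9 -0.   1.5] t 24.57
 shift units [-5.06 -0.    0.03] turn units [ 0.01 -0.01 -0.03]
side z 0.0572 c [0.608  0.0411] size 88 123 yaw 0.276 | in bay x 0.0051 y 0.0070 yaw 0.003
n 33 X [0.0374 0.2657]
```

The tin is straight and about 3 mm left of centre, leaving roughly 7 mm clearance. Continuing.

Request:
move_arm:
  motion:
    - [61, -0.3, 0, 0, 0, 0, 0]
    - [61, -0.4, 0, 0, 0, 0, 0]
    - [61, -0.4, 0, 0, 0, 0, 0]
    - [61, -0.4, 0, 0, 0, 0, 0]
    - [61, -0.4, 0, 0, 0, 0, 0]
    - [61, -0.4, 0, 0, 0, 0, 0]
    - [61, -0.4, 0, 0, 0, 0, 0]
    - [61, -0.4, 0, 0, 0, 0, 0]
    - [61, -0.4, 0, 0, 0, 0, 0]
    - [61, -0.4, 0, 0, 0, 0, 0]
    - [61, -0.3, 0, 0, 0, 0, 0]
    - [61, 0, 0, 0, 0, 0, 0]

```text
time: 26.18
tool_pos: [0.6371, 0.0417, 0.0306]
tool_rot: [3.142, 0.0, -2.872]
contact_force: [-2.1, -0.4, 1.4]
opening: 0.0699
```

```bash
python3 -c "
from h import *
togo(fr(BC,BY,(.05,0),.030),BY+np.pi); tin('side','side15')
b=cv2.imread('pics/side15.png')
cv2.imwrite('pics/c15.png',cv2.resize(b[170:330,170:370],(750,600)))"
```

```text
pos [0.6371 0.0417 0.0306] rot [ 3.142  0.    -2.872] q [-0.05  0.74  1.41  0.    0.99 -1.9 ] F [-2.1 -0.4  1.4] t 26.18
 shift units [-0.84  0.02  0.03] turn units [ 0.    0.   -0.03]
side z 0.0572 c [0.6895 0.0623] size 89 124 yaw 0.273 | in bay x 0.0893 y 0.0055 yaw -0.000
```

View pics/c15.png

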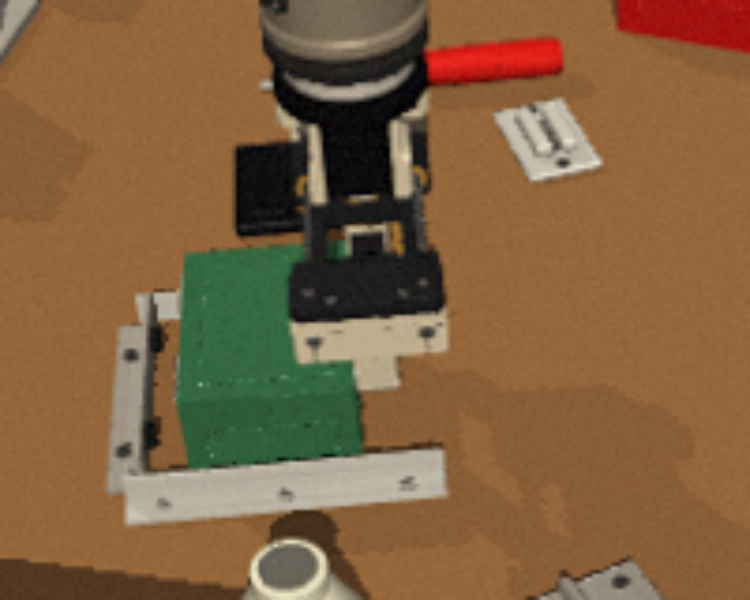

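The tin is clear of both rails, about 15 mm short of the buffers. Closing slowly.

Request:
move_arm:
  motion:
    - [61, -0.15, 0, 0, 0, 0, 0]
    - [61, -0.15, 0, 0, 0, 0, 0]
    - [61, -0.15, 0, 0, 0, 0, 0]
    - [61, -0.15, 0, 0, 0, 0, 0]
    - [61, -0.1, 0, 0, 0, 0, 0]
    - [61, -0.05, 0, 0, 0, 0, 0]
    - [61, 0, 0, 0, 0, 0, 0]

```text
time: 27.1
tool_pos: [0.6506, 0.0454, 0.0307]
tool_rot: [3.141, -0.002, -2.872]
contact_force: [-5.1, -1.3, 2.4]
opening: 0.0699
```

```bash
python3 -c "
from h import *
togo(fr(BC,BY,(.05,0),.030),BY+np.pi); tin('side','side16')"
```

```text
pos [0.6506 0.0454 0.0307] rot [ 3.141e+00 -2.000e-03 -2.872e+00] q [-0.05  0.76  1.36 -0.    1.02 -1.89] F [-5.1 -1.3  2.4] t 27.1
 shift units [-0.14  0.02  0.03] turn units [ 0.   -0.02 -0.03]
side z 0.0572 c [0.7025 0.0662] size 90 123 yaw 0.269 | in bay x 0.1028 y 0.0057 yaw -0.004
```

Request:
move_arm:
  motion:
    - [61, -0.06, 0, 0, 0, 0, 0]
    - [61, -0.06, 0, 0, 0, 0, 0]
    - [61, 0, 0, 0, 0, 0, 0]

```text
time: 27.52
tool_pos: [0.6529, 0.046, 0.0306]
tool_rot: [3.141, -0.002, -2.872]
contact_force: [-4.7, -1.0, 1.6]
opening: 0.0702
```

Request:
move_arm:
  motion:
    - [61, -0.05, 0, 0, 0, 0, 0]
    - [61, -0.05, 0, 0, 0, 0, 0]
    - [61, 0, 0, 0, 0, 0, 0]

```text
time: 27.9
tool_pos: [0.6547, 0.0465, 0.0307]
tool_rot: [3.141, -0.002, -2.872]
contact_force: [-5.9, -1.6, 2.2]
opening: 0.0699
```

```bash
python3 -c "
from h import *
togo(fr(BC,BY,(.05,0),.030),BY+np.pi); tin('side','side17')"
```

```text
pos [0.6547 0.0465 0.0307] rot [ 3.141e+00 -2.000e-03 -2.872e+00] q [-0.05  0.77  1.35 -0.    1.03 -1.89] F [-5.9 -1.6  2.2] t 27.9
 shift units [0.08 0.02 0.03] turn units [ 0.   -0.02 -0.03]
side z 0.0572 c [0.7074 0.0668] size 90 126 yaw 0.291 | in bay x 0.1077 y 0.0049 yaw 0.018
```

There's no force rise yet, so I'll keep creeping.

Request:
move_arm:
  motion:
    - [61, -0.06, 0, 0, 0, 0, 0]
    - [61, -0.06, 0, 0, 0, 0, 0]
    - [61, 0, 0, 0, 0, 0, 0]

```text
time: 28.32
tool_pos: [0.6547, 0.0465, 0.0307]
tool_rot: [3.141, -0.007, -2.872]
contact_force: [-14.8, -4.7, 8.2]
opening: 0.0696
```

```bash
python3 -c "
from h import *
togo(fr(BC,BY,(.05,0),.030),BY+np.pi); tin('side','side18')
b=cv2.imread('pics/side18.png')
cv2.imwrite('pics/c18.png',cv2.resize(b[210:310,180:305],(750,600),interpolation=cv2.INTER_CUBIC))"
```

```text
pos [0.6547 0.0465 0.0307] rot [ 3.141 -0.007 -2.872] q [-0.04  0.77  1.34 -0.    1.03 -1.88] F [-14.8  -4.7   8.2] t 28.32
 shift units [0.08 0.02 0.03] turn units [ 0.01 -0.07 -0.03]
side z 0.0572 c [0.7066 0.0674] size 90 125 yaw 0.28 | in bay x 0.1072 y 0.0057 yaw 0.007
```

View pics/c18.png

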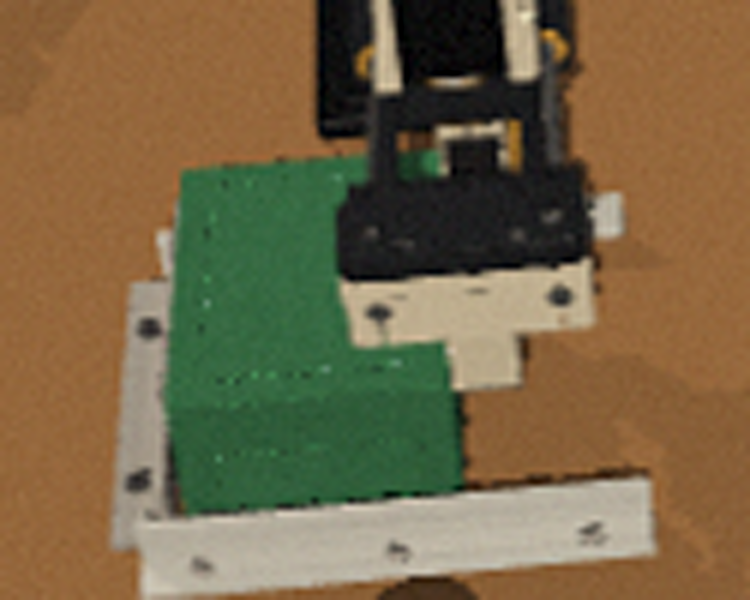

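The force rose to about 15 N with no further travel, so the tin is against the buffers. I'll back off, lift and retreat.

Request:
move_arm:
  motion:
    - [61, 0.3, 0, 0, 0, 0, 0]
    - [61, 0.5, 0, 0, 0, 0, 0]
    - [61, 0, 0, 0, 0, 0, 0]
    - [61, 0, 0, -1, 0, 0, 0]
    - [61, 0, 0, -1, 0, 0, 0]
    - [61, 0, 0, -1, 0, 0, 0]
    - [61, 0, 0, -1, 0, 0, 0]
    - [61, 1, 0, -1, 0, 0, 0]
    - [61, 1, 0, -1, 0, 0, 0]
    - [61, 1, 0, -1, 0, 0, 0]
    - [61, 1, 0, 0, 0, 0, 0]
    - [61, 1, 0, 0, 0, 0, 0]

```text
time: 29.88
tool_pos: [0.546, 0.0165, 0.1713]
tool_rot: [-3.141, 0.002, -2.872]
contact_force: [0.1, -0.6, -1.1]
opening: 0.0698
```

Request:
move_arm:
  motion:
    - [61, 1, -1, 0, 0, 0, 0]
    - [61, 1, -1, 0, 0, 0, 0]
    - [61, 1, -1, 0, 0, 0, 0]
    - [61, 0, -1, 0, 0, 0, 0]
    - [61, 0, -1, 0, 0, 0, 0]
    - [61, 0, -1, 0, 0, 0, 0]
    - [61, 0, -1, 0, 0, 0, 0]
    - [61, 0, -1, 0, 0, 0, 0]
    - [61, 0, -1, 0, 0, 0, 0]
    - [61, 0, -1, 0, 0, 0, 0]
    - [61, 0, 0, 0, 0, 0, 0]
    - [61, 0, 0, 0, 0, 0, 0]

```text
time: 31.38
tool_pos: [0.5413, -0.1919, 0.1706]
tool_rot: [3.141, -0.0, -2.872]
contact_force: [-0.7, 0.2, 0.4]
opening: 0.0696
```

```bash
python3 -c "
from h import *
print(robot.observe()['time']);tin('side','side19'); tin('top','top19')
a=cv2.imread('pics/top19.png'); b=cv2.imread('pics/side19.png')
cv2.imwrite('pics/c19.png',np.hstack([cv2.resize(a[110:250,220:360],(400,400)),cv2.resize(b[190:330,180:320],(400,400))]))"
```

```text
31.375
side z 0.0572 c [0.7063 0.0669] size 91 124 yaw 0.275 | in bay x 0.1067 y 0.0053 yaw 0.002
top z 0.0579 c [0.7055 0.0633] size 90 118 yaw 0.267 | in bay x 0.1049 y 0.0021 yaw -0.006
```

View pics/c19.png

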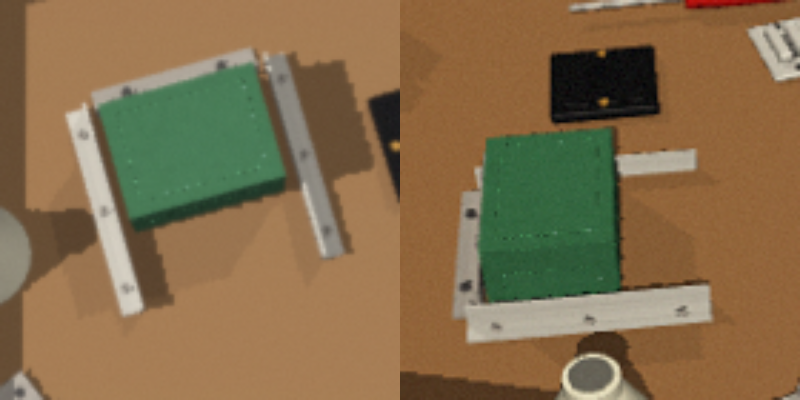

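View pics/top19.png

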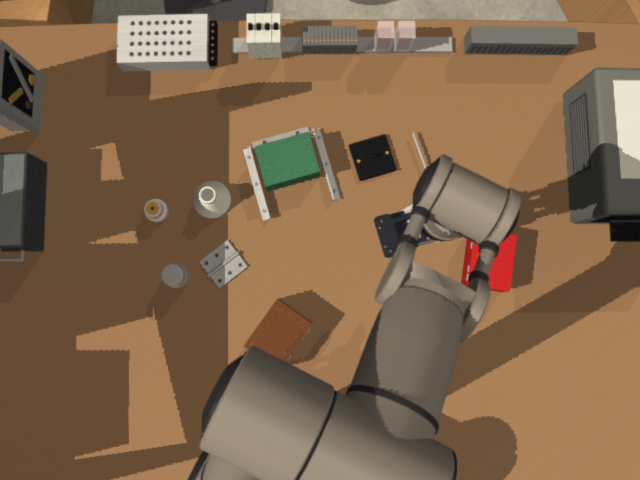

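The tin is home: x 104.9 mm against 105 mm, lid shut, gaps at both rails, other parts in place, hand clear.

```bash
python3 -c "
from h import *
print(robot.hand_in())"
```

```text
the job is handed in; nothing more can be done
None
```

I shut the tin's lid with closed fingertips, squared and centred the tin in front of the bay by pushing it, then slid it down the lane onto the stop. I handed the job in at about 31.5 s of the 72 s allowed.

**Last checks**
- **Position:** the top camera put the tin 104.9 mm down the lane (105 mm is home), 2 mm left of centre and 0.006 rad askew. That leaves roughly 9 mm to each rail.
- **Stop:** the push force rose to about 15 N with no further travel, so the tin is against the buffers.
- **Lid:** the top face measured about 57 mm high, so the lid is shut.
- **Other parts:** those in view in the last top picture looked unmoved. The arm hid the bezel and part of the screwdriver there.
- **Hand:** it was well clear of everything when I handed in.

**Disagreements**
- The side camera reads about 3.5 mm further left than the top camera. The rails show the same shift, so I took it as calibration error.
- The tin's starting skew measured about 0.34 rad, more than the stated 0.22.

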